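Put the spare gas cartridge in the lower tier of the service case

TASK

Lift the hinged tray flap of the service case by its red pull until it stands fully open against its stop, then lay the gas purifier cartridge gently into the two white saddles in the lower tier under it, either way round, with its barrel down in both notches. Let go of it, then swing the flap back down until it is fully shut over the cartridge, and leave everything else on the bench where it stands.

Things in the scene. Friction and masses are not known exactly. Their poses are not given: they have to be found in the camera images.
- case: Open grey two-tier service case, fixed, 170 mm deep (x), 250 mm wide (y), walls 64 mm high, 5 mm thick; origin at the centre of its underside, x to the hinge side, away from the robot. Its lid stands open behind the far wall, top 230 mm up. Inside, dividers 35 mm high run along x at y = +62 and -62 mm; beyond them lies the rest of the kit, fixed.
- seat (a point): Where the cartridge's centre belongs, 40 mm above the bench; axes as the case. Two white saddles, 8 mm thick plates across x at x = +31 and -31 mm from here, 76 mm wide, tops 9 mm above here, each with a notch along x: open upward, 36 mm wide, bottom 15 mm below here, flared mouth. Between them the floor, 34 mm below here, is free for fingers out to the dividers.
- flap (a joint): Angle of the hinged flap (rad): 0 shut and level, 1.05 fully open on its stop. Stiff friction hinge: it stays where it is left, takes about 2 to 5 N at the pull. Fully open it still leans over the lower tier, its pull 242 mm up, almost above the seat: a hand reaches the seat only leaning 25 to 45 degrees, from the robot's side, fingers pointing down and away from the robot.
- flap_hinge (a point): Middle of the flap's hinge line, 67 mm above the bench at the case's far wall; the line runs along the case's y. The flap is 166 mm long, a 4 mm sheet with a 10 mm rim round its upper side, where hand tools are clipped.
- flap_pull (a point): Middle of the grip bar of the flap's red D-shaped pull: round, 10 mm in diameter, 78 mm long along the case's y, 202 mm from the hinge line, in the flap's plane beyond its front edge; the gap behind it is 30 mm, so fingers can straddle it from above and it can turn between them. Shut, it is 67 mm above the bench, 37 mm before the front wall. x axis points along the flap to the hinge.
- cartridge: Gas purifier cartridge, loose, 138 mm long, about 0.16 kg: clear barrel 30 mm in diameter, green and brown filling, 84 mm long between hexagonal aluminium caps (34 mm across flats, 15 mm long), small brass nuts at the ends. Origin at its middle on the axis; x along the axis. It lies on its caps, axis 17 mm up, left of the case, pointing roughly away from the robot. Grip the barrel's middle.
- label_tape: Bystander: loose roll of beige tape lying flat, 78 mm across, 19 mm high, right of the case; origin at its underside.
- beaker_100: Bystander: loose clear beaker, 57 mm across, 72 mm high; origin at its underside.
- septa_jar: Bystander: loose small white jar with a green lid, 39 mm across, 47 mm high; origin at its underside.
- headspace_vial_1: Bystander: loose clear vial standing, white cap, 23 mm across, 77 mm high; origin at its underside.
- headspace_vial_2: Bystander: a second such vial; origin at its underside.
Things that resemble listed ones, but are neither listed nor needed, are in the scene too. What is shaped like the cartridge but turquoise is not meant.

How it is judged:
By the outcome, as a careful person would: the job done as asked, in the order asked, and still so for the second after the job is handed in, with the robot touching nothing.
It also fails if it takes over 72 s, if anything falls off the work surface, if the arm or the gripper's body presses on something with over 40 N, if the wrist force passes 120 N, or if a joint passes its speed limit or range.

ROBOT

A 6-joint arm with a two-finger parallel gripper is mounted at the origin on a cart in front of the work surface, level with it; the furniture and walls round the work are solid. World frame = base frame: x ahead of the robot, y to its left, z up, the work surface at z = 0. Lengths are in m, angles in rad, forces in N, time in s.
With the tool pointing down it reaches from about 0.25 to 0.725 m from the base axis. Payload 4 kg.
Tool frame: the origin (TCP) lies between the finger pads; the fingertips stand 8 mm ahead of it and the grasp point (between the pads) lies 11 mm behind it; z points along the fingers, y is the line along which they close (so a half turn about z gives the same grasp; the last joint's range is limited). The gripper opens to 85 mm and grips with 20 to 120 N. Pads are 22 mm wide; open, the fingers measure 114 mm over their backs; the gripper's body (76 mm by 85 mm) begins 54 mm behind the grasp point. The pads swing forward as they close: fully open they stand 13 mm farther back than shut.
Start: joints at [1.122, 0.241, 0.005, 1.335, 0, 1.571], TCP at [0.217, 0.45, 0.239] pointing down, gripper open.
Joint ranges: [-2.72, 2.72], [-1.05, 1.87], [-1.09, 1.28], [-1.99, 2.15], [-1.42, 1.44], [-3.14, 3.14]. Speed limits (rad/s): [2.79, 2.79, 3.14, 3.14, 3.14, 3.14].

INTERFACE

Orientations are given as a unit quaternion [x, y, z, w].
In Python, from workcell import status, viewer, bot gives the robot as it stands.
- The arm moves only by the tool servo_tool, never from a script. Its argument "commands" is a list of rows, each a list of 5 numbers: the finger opening in mm, from 0 to 85.4, then the shift along the tool's x, y, z in mm, then the turn about the tool's z in rad. A call has 1 to 20 rows; each row shifts and turns the commanded pose from where the row before left it, along the tool's axes as they then stand; what a row does not reach is not made up. A row lasts 1/8 s, in which the tool goes at most 62.5 mm and 10.7 degrees, less where a joint would pass 70% of its speed; a pose out of reach is approached as far as the arm can. A call is refused whole if a number of a shift passes 62.5 or a number of a turn 0.188, either way. A call with a gripper value outside its range is refused whole. The fingers move at their own pace and stop on an object; the grip force is fixed at half the most. Time passes only in rows, so rows that do not move let the fingers close. It gives the time, the measured TCP pose, the force, the opening and the grip force at its end, in the units of the state.
- status.get_obs(): the state, without advancing time (a new reading comes with each control period).
- viewer.camera(name): name is "scene" or "top" or "wrist"; returns (picture, depth): 420x560x3 uint8, red, green, blue; 420x560 float32, m along the optical axis (not along the pixel's ray), 0 where there is no reading.
- viewer.get_calibration(name): a dict with "camera_matrix" (3x3 intrinsics, pixels), "R" (3x3) and "t" (3): a world point X has camera coordinates R X + t; the wrist camera has in their place "T_tool_cam" (4x4, takes a point from camera to tool coordinates, whose origin is the TCP and whose axes are the flange's). Camera axes: x right, y down, z forward; pixel columns grow to the right and rows downward; lengths in m; the calibration is good to about 2 mm. A picture is of the moment at which its call begins: read the wrist's pose just before it. get_calibration takes no time and is no camera call.
- bot.job_done(): hands the job in; it is judged then, once.
Trained networks look in the newest picture that a camera, given by its name, has taken for a name from the list of things; names that differ only in an ending like _2 or _b are one class to them, and where a whole thing is asked for, a point or a joint stands for the part that bears it (a point fixed in the world has none). Each returns a list of dicts, best first, with "p" (0 to 1); they miss things now and then, are a little off and sometimes report something else, mostly with a low value. They report only what shows in the picture. A call takes as long as a camera call. They do not tell look-alikes from the thing itself.
- viewer.masks_of(camera, label): "mask" (420x560 bool, what is visible of it) and "pixel" ([row, column] in pixels, amid what is visible of it).
- viewer.spot_point(camera, label): "pixel" ([row, column] in pixels: a listed point, or the origin of a listed thing).
The state is a dict: "clock": time; "joint_pos": joint angles; "joint_vel": joint speeds; "tau": joint torques, N m; "eef_pos": TCP position; "tool_rot": TCP orientation; "ft_force": force on the tool from outside, world axes, zero at the start; "ft_torque": the same for the moment, N m; "grip_width": finger opening in m; "grasp_force": force on a finger pad.
Only numpy, scipy, OpenCV 4.12 (cv2) and the standard library are available. Lean on these libraries where they do the work, as an engineer would, in place of code of your own. Each camera call takes 0.05 s, during which the arm holds its last target. There are 200 camera calls.

## Working session

There is one attempt and no reset: what is moved stays moved. The work goes in short steps, Python scripts to look and compute and a tool call to move; the robot and the scene stay as the last step left them, time stands still between calls to the robot, and variables do not carry over. Pictures are saved under pics/ and viewed, at most 10 in all, crops included, and the job is handed in when it is done.

Besides the shell and the picture viewer there is one more tool, called after ">>>" by a JSON object that holds its "api" and its "payload", one argument or row to a line. servo_tool: Moves the arm, as the interface text tells. Its arguments: {"type":"object","properties":{"commands":{"type":"array"}},"required":["commands"]}

```bash
ls; mkdir -p pics
cat > h.py <<'E'
import numpy as np, cv2
from workcell import status, viewer, bot
from scipy.spatial.transform import Rotation as Ro
def cam(name):
    o=status.get_obs(); p,d=viewer.camera(name); c=viewer.get_calibration(name); K=np.array(c["camera_matrix"])
    if "R" in c: R=np.array(c["R"]).T; t=-R@np.array(c["t"])
    else:
        T=np.array(c["T_tool_cam"]); Rt=Ro.from_quat(o["tool_rot"]).as_matrix()
        R=Rt@T[:3,:3]; t=Rt@T[:3,3]+np.array(o["eef_pos"])
    return p,d,K,R,t
def ray(px,K,R): return R@np.linalg.inv(K)@np.array([px[1],px[0],1.])
def atz(px,z,K,R,t): r=ray(px,K,R); return t+r*(z-t[2])/r[2]
def cloud(d,K,R,t):
    v,u=np.mgrid[:d.shape[0],:d.shape[1]]
    P=np.stack([(u-K[0,2])/K[0,0]*d,(v-K[1,2])/K[1,1]*d,d],-1)
    return P@R.T+t
def save(p,n): cv2.imwrite("pics/"+n,cv2.cvtColor(p,cv2.COLOR_RGB2BGR))
E
python3 - <<'E'
from h import *
o=status.get_obs(); print(o["eef_pos"],o["tool_rot"],o["clock"])
ps=[]
for n in("top","scene"):
    p,d,K,R,t=cam(n); C=cloud(d,K,R,t); print(n,t.round(3),R[:,2].round(2))
    save(p,n+"0.png")
    for l in("cartridge","seat","flap_hinge","flap_pull","case"):
        for r in viewer.spot_point(n,l)[:3]:
            q=np.round(r["pixel"]).astype(int); print(l,round(r["p"],2),q,C[q[0],q[1]].round(3) if 0<=q[0]<420 and 0<=q[1]<560 else'')
E
```

```text
pics
[0.21668856 0.44991364 0.23840695] [ 2.22545401e-01  9.74921751e-01 -1.03294823e-03 -2.39062785e-04] 0.0
top [0.439 0.015 1.462] [ 0.08 -0.01 -1.  ]
cartridge 0.73 [228 176] [0.493 0.324 0.031]
cartridge 0.57 [238 228] [0.459 0.168 0.033]
flap_hinge 0.84 [156 302] [ 0.706 -0.061  0.001]
flap_pull 0.69 [229 303] [ 0.481 -0.058 -0.003]
case 0.89 [190 303] [ 0.592 -0.057  0.079]
scene [-0.531  0.245  0.792] [ 0.83 -0.19 -0.53]
cartridge 0.81 [268 150] [0.477 0.314 0.031]
cartridge 0.74 [268 214] [0.44  0.174 0.032]
```

View pics/top0.png

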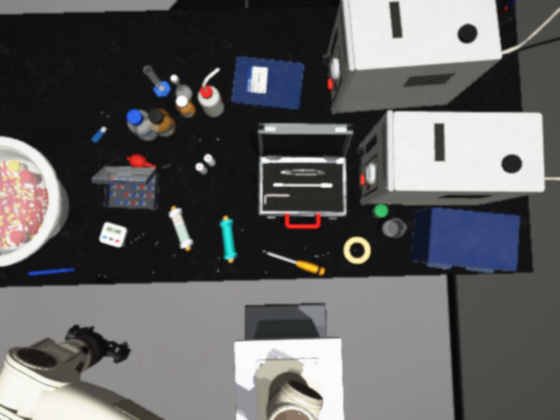

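View pics/scene0.png

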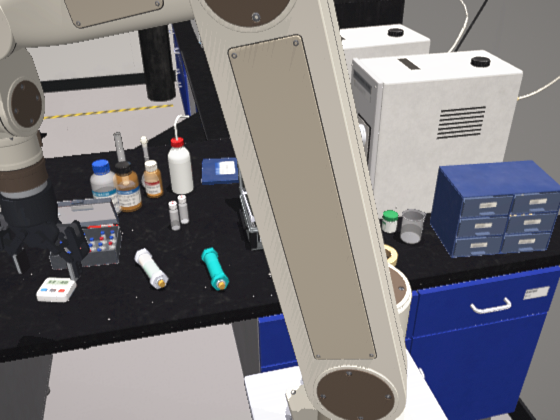

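The top view shows the real (white/green) cartridge at about (228,180) and the turquoise decoy at (240,228). The case is at about (185,303), with its red pull at (220,303). Next I'll measure the case yaw and the cartridge axis.

Run:
```python
from h import *
p,d,K,R,t=cam("top"); C=cloud(d,K,R,t)
hsv=cv2.cvtColor(p,cv2.COLOR_RGB2HSV)
red=((hsv[...,0]<8)|(hsv[...,0]>172))&(hsv[...,1]>150)&(hsv[...,2]>80)
red[:200]=0; red[240:]=0; red[:,:270]=0; red[:,330:]=0
v,u=np.nonzero(red); P=np.array([atz((a,b),.067,K,R,t) for a,b in zip(v,u)])
print("red",P.min(0),P.max(0),len(P)); print(cv2.minAreaRect(P[:,:2].astype(np.float32)))
zz=C[...,2]; X=C[...,0];Y=C[...,1]
m=(zz>.055)&(zz<.1)&(X>.45)&(X<.76)&(abs(Y+.057)<.17)
print(cv2.minAreaRect(C[m][:,:2].astype(np.float32)), np.percentile(zz[m],[5,50,95]))
r=viewer.masks_of("top","cartridge")
for k in r[:3]:
    mm=k["mask"]; v,u=np.nonzero(mm); P=np.array([atz((a,b),.02,K,R,t) for a,b in zip(v,u)])
    print(round(k["p"],2),k["pixel"],len(P),cv2.minAreaRect(P[:,:2].astype(np.float32)),C[mm].mean(0).round(3))
for l in("label_tape","beaker_100","septa_jar","headspace_vial_1"):
    for k in viewer.spot_point("top",l)[:3]: print(l,round(k["p"],2),atz(k["pixel"],0,K,R,t).round(3))
# height map of obstacles
for x in np.arange(.4,.95,.05):
    print(round(x,2),[int(1000*np.max(zz[(abs(X-x)<.025)&(abs(Y-y)<.025)],initial=-1)) for y in np.arange(.5,-.31,-.05)])
```

```text
red [ 0.48064097 -0.10524051  0.067     ] [0.5239868  0.00067657 0.067     ] 282
((0.5022406578063965, -0.052206624299287796), (0.10534577071666718, 0.04094920679926872), 88.5150375366211)
((0.6017962694168091, -0.07582712173461914), (0.2951197326183319, 0.23739521205425262), 88.52947998046875) [0.06381399 0.07963787 0.09240282]
0.59 [239.3, 227.4] 403 ((0.4560077488422394, 0.17134574055671692), (0.12808659672737122, 0.0365886315703392), 4.493616580963135) [0.457 0.168 0.033]
0.57 [230.1, 179.9] 448 ((0.4924326241016388, 0.3123356103897095), (0.13617758452892303, 0.037798840552568436), 19.42498779296875) [0.492 0.309 0.035]
label_tape 0.61 [ 0.412 -0.215  0.   ]
label_tape 0.2 [ 0.493 -0.054  0.   ]
beaker_100 0.78 [ 0.48  -0.327  0.   ]
septa_jar 0.53 [ 0.523 -0.292  0.   ]
headspace_vial_1 0.56 [0.698 0.227 0.   ]
headspace_vial_1 0.41 [0.666 0.243 0.   ]
0.4 [9, 8, 7, 9, 9, 8, 32, 39, 7, 21, 20, 30, 10, 12, 26, 27, 10]
0.45 [26, 7, 9, 7, 42, 8, 34, 37, 8, 8, 1462, 7, 9, 9, 25, 27, 77]
0.5 [23, 10, 9, 34, 40, 11, 43, 38, 10, 70, 97, 98, 99, 100, 91, 49, 71]
0.55 [43, 44, 43, 38, 38, 8, 7, 8, 45, 99, 100, 100, 98, 98, 96, 393, 389]
0.6 [142, 152, 146, 7, 6, 8, 8, 9, 48, 94, 95, 90, 93, 88, 265, 393, 390]
0.65 [148, 146, 141, 10, 9, 80, 7, 8, 41, 87, 90, 89, 94, 84, 258, 392, 391]
0.7 [63, 56, 44, 7, 10, 80, 83, 7, 9, 200, 144, 159, 231, 231, 229, 393, 392]
0.75 [9, 110, 114, 36, 10, 9, 9, 7, 7, 234, 231, 232, 231, 234, 229, 390, 389]
0.8 [10, 149, 151, 138, 54, 9, 10, 10, 9, 6, 7, 6, 10, 10, 8, 10, 9]
0.85 [8, 7, 114, 133, 107, 161, 220, 7, 15, 20, 20, 19, 7, 392, 389, 390, 390]
0.9 [10, 11, 169, 171, 162, 121, 226, 214, 19, 19, 19, 18, 8, 391, 392, 391, 392]
```

>>> {"api": "servo_tool", "payload": {
  "commands": [
    [85,-46,-25,-19,0],
    [85,-46,-25,-19,0],
    [85,-46,-25,-19,0],
    [85,-46,-25,-19,0],
    [85,-46,-25,-19,0],
    [85,-46,-25,-19,0],
    [85,-46,-25,-19,0],
    [85,-46,-25,-19,0],
    [85,-46,-25,-19,0],
    [85,-46,-25,-19,0],
    [85,-46,-25,-19,0],
    [85,0,0,0,0.164],
    [85,0,0,0,0.164],
    [85,0,0,0,0.164],
    [85,0,0,0,0.164],
    [85,0,0,0,0.164],
    [85,0,0,0,0.164],
    [85,0,0,0,0.164]
  ]
}}

```text
clock: 3.15
eef_pos: [0.5536, -0.0168, 0.4482]
tool_rot: [0.718, 0.696, -0.0, -0.0]
ft_force: [-0.0, -0.1, 0.5]
grip_width: 0.085
grasp_force: 0.0
```

```bash
cat >> h.py <<'E'
def st():
    o=status.get_obs(); M=Ro.from_quat(o["tool_rot"]).as_matrix()
    z=M[:,2]; lean=np.degrees(np.arctan2(np.hypot(z[0],z[1]),-z[2]))
    print("t",round(o["clock"],2),"p",np.round(o["eef_pos"],4),"lean",round(lean,1),"az",np.degrees(np.arctan2(z[1],z[0])).round(1),"j",np.round(o["joint_pos"],3),"F",np.round(o["ft_force"],1),"w",round(o["grip_width"],4)); print(M.round(3))
    return o,M
E
python3 -c "from h import *; st()"
```

```text
t 3.15 p [ 0.5536 -0.0168  0.4482] lean 0.0 az 160.9 j [-0.03   0.401  0.774  1.944  0.     1.572] F [-0.  -0.1  0.5] w 0.085
[[ 0.031  1.    -0.   ]
 [ 1.    -0.031  0.   ]
 [ 0.    -0.    -1.   ]]
```

>>> {"api": "servo_tool", "payload": {
  "commands": [
    [85,0,0,-40,0],
    [85,0,0,-40,0],
    [85,0,0,-40,0],
    [85,0,0,-40,0],
    [85,0,0,-40,0]
  ]
}}

```text
clock: 3.78
eef_pos: [0.5096, -0.0155, 0.5601]
tool_rot: [0.715, 0.697, 0.034, 0.036]
ft_force: [-0.9, -0.1, 0.3]
grip_width: 0.0851
grasp_force: 0.0
```

```bash
python3 -c "from h import *; st()"
```

```text
t 3.77 p [ 0.5096 -0.0155  0.5601] lean 5.7 az -1.7 j [-0.03   0.353  1.031  2.149  0.     1.566] F [-0.9 -0.1  0.3] w 0.0851
[[ 0.026  0.995  0.099]
 [ 1.    -0.026 -0.003]
 [-0.     0.099 -0.995]]
```

>>> {"api": "servo_tool", "payload": {
  "commands": [
    [85,0,-25,-35,0],
    [85,0,-25,-35,0],
    [85,0,-25,-35,0],
    [85,0,-25,-35,0],
    [85,0,-25,-35,0],
    [85,0,-25,-35,0]
  ]
}}

```text
clock: 4.53
eef_pos: [0.3207, -0.0104, 0.63]
tool_rot: [0.712, 0.694, 0.075, 0.078]
ft_force: [-0.7, -0.0, -0.3]
grip_width: 0.0852
grasp_force: 0.0
```

```bash
python3 -c "from h import *; st()"
```

```text
t 4.53 p [ 0.3207 -0.0104  0.63  ] lean 12.4 az -1.8 j [-0.033 -0.067  0.728  2.149  0.     1.564] F [-0.7 -0.  -0.3] w 0.0852
[[ 0.026  0.976  0.214]
 [ 1.    -0.025 -0.007]
 [-0.001  0.214 -0.977]]
```

>>> {"api": "servo_tool", "payload": {
  "commands": [
    [85,0,0,-50,0],
    [85,0,0,-50,0],
    [85,0,0,-50,0],
    [85,0,0,-50,0],
    [85,0,0,-50,0]
  ]
}}

```text
clock: 5.15
eef_pos: [0.2784, -0.009, 0.6874]
tool_rot: [0.702, 0.684, 0.136, 0.141]
ft_force: [0.5, 0.0, -0.3]
grip_width: 0.0849
grasp_force: 0.0
```

```bash
python3 -c "from h import *; st()"
```

```text
t 5.15 p [ 0.2784 -0.009   0.6874] lean 22.6 az -1.8 j [-0.033 -0.179  0.793  2.149  0.     1.564] F [ 0.5  0.  -0.3] w 0.0849
[[ 0.026  0.923  0.383]
 [ 1.    -0.024 -0.012]
 [-0.002  0.384 -0.923]]
```

>>> {"api": "servo_tool", "payload": {
  "commands": [
    [85,0,0,-50,0],
    [85,0,0,-50,0],
    [85,0,0,-50,0],
    [85,0,0,-50,0]
  ]
}}

```text
clock: 5.65
eef_pos: [0.228, -0.0073, 0.7278]
tool_rot: [0.691, 0.673, 0.184, 0.191]
ft_force: [0.1, -0.3, 0.3]
grip_width: 0.0848
grasp_force: 0.0
```

```bash
python3 -c "from h import *; st()"
```

```text
t 5.65 p [ 0.228  -0.0073  0.7278] lean 30.8 az -1.8 j [-0.032 -0.288  0.828  2.149  0.     1.565] F [ 0.1 -0.3  0.3] w 0.0848
[[ 0.027  0.859  0.511]
 [ 1.    -0.022 -0.016]
 [-0.003  0.512 -0.859]]
```

>>> {"api": "servo_tool", "payload": {
  "commands": [
    [85,-3,-9.7,46,0],
    [85,-3,-9.7,46,0],
    [85,-3,-9.7,46,0],
    [85,-3,-9.7,46,0],
    [85,-3,-9.7,46,0],
    [85,-3,-9.7,46,0],
    [85,-3,-9.7,46,0],
    [85,-3,-9.7,46,0],
    [85,-3,-9.7,46,0],
    [85,-3,-9.7,46,0],
    [85,-3,-9.7,46,0],
    [85,-3,-9.7,46,0],
    [85,0,0,0,0]
  ]
}}

```text
clock: 7.28
eef_pos: [0.4062, -0.0494, 0.1888]
tool_rot: [0.692, 0.674, 0.181, 0.187]
ft_force: [-0.7, -0.1, -0.5]
grip_width: 0.0847
grasp_force: 0.0
```

Run:
```python
from h import *
o,M=st()
p,d,K,R,t=cam("wrist"); save(p,"w1.png")
C=cloud(d,K,R,t); print("cam",t.round(3),R[:,2].round(2))
hsv=cv2.cvtColor(p,cv2.COLOR_RGB2HSV)
red=((hsv[...,0]<8)|(hsv[...,0]>172))&(hsv[...,1]>150)&(hsv[...,2]>60)
Q=C[red&(d>0)]; print("red",len(Q),np.percentile(Q,[2,50,98],axis=0).round(4))
for l in("flap_pull","flap_hinge","seat"):
    for r in viewer.spot_point("wrist",l)[:2]: print(l,round(r["p"],2),r["pixel"],atz(r["pixel"],.067,K,R,t).round(4))
```

```text
t 7.28 p [ 0.4062 -0.0494  0.1888] lean 30.1 az -1.7 j [-0.172 -0.277 -0.784  0.543  0.071  1.444] F [-0.7 -0.1 -0.5] w 0.0847
[[ 0.027  0.865  0.502]
 [ 1.    -0.022 -0.015]
 [-0.002  0.502 -0.865]]
cam [0.34  0.022 0.306] [ 0.48 -0.28 -0.83]
red 1983 [[ 0.4811 -0.2259  0.0467]
 [ 0.4914 -0.048   0.0915]
 [ 0.5986 -0.0011  0.1799]]
flap_pull 0.61 [206.7, 299.0] [ 0.4979 -0.0575  0.067 ]
flap_hinge 0.87 [180.3, 438.3] [ 0.6905 -0.056   0.067 ]
```

View pics/w1.png

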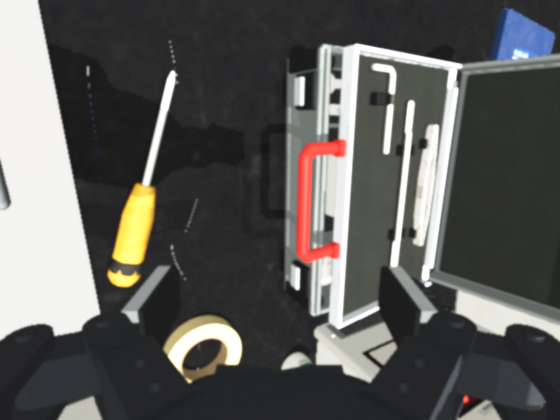

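Wrist view: the red pull's bar runs from (155,306) to (255,300), and the flap with its clipped tools lies behind it. The screwdriver and tape are off to the left and below. I'll refine the bar position next.

Run:
```python
from h import *
p,d,K,R,t=cam("wrist"); C=cloud(d,K,R,t)
hsv=cv2.cvtColor(p,cv2.COLOR_RGB2HSV)
red=((hsv[...,0]<8)|(hsv[...,0]>172))&(hsv[...,1]>150)&(hsv[...,2]>60)
L=[]
for v in range(168,242,6):
    u=np.nonzero(red[v,285:325])[0]+285
    q=(v,(u.min()+u.max())/2); L.append(np.r_[atz(q,.067,K,R,t)[:2],np.median(C[v,u][:,2]),len(u)])
L=np.array(L); print(L.round(4)[::3])
a=np.polyfit(L[:,1],L[:,0],1); print("yaw",np.degrees(np.arctan(-a[0])),a)
full=red.copy(); full[:,:290]=0; full[:,350:]=0; full[:130]=0; full[270:]=0
v,u=np.nonzero(full); P=np.array([atz((x,y),.067,K,R,t) for x,y in zip(v,u)])
near=P[P[:,0]<P[:,0].min()+.025]; print("y range near bar",near[:,1].min(),near[:,1].max(),"x min",P[:,0].min(), "xmax",P[:,0].max())
mk=viewer.masks_of("wrist","flap_pull"); print([ (round(m["p"],2),m["pixel"]) for m in mk[:2]])
```

```text
[[ 0.5022 -0.0249  0.0916  9.    ]
 [ 0.5021 -0.0409  0.091   8.    ]
 [ 0.5009 -0.0573  0.092   9.    ]
 [ 0.5007 -0.0742  0.0924 10.    ]
 [ 0.514  -0.0947  0.0915 13.    ]]
yaw 3.157217088003012 [-0.05515967  0.49909784]
y range near bar -0.11272536984286902 -0.0028058333218065473 x min 0.49865830080540263 xmax 0.5457813431836583
[(0.78, [174.2, 367.7])]
```

The depth shows the bar at z≈0.087, so the flap stands slightly ajar at about 0.1 rad. I'll approach with the fingers mostly closed and look again.

>>> {"api": "servo_tool", "payload": {
  "commands": [
    [22,0,6,29,0],
    [22,0,6,29,0],
    [22,1,6,29,0],
    [22,0,0,0,0],
    [22,0,0,0,0]
  ]
}}

```text
clock: 8.2
eef_pos: [0.4689, -0.0507, 0.1283]
tool_rot: [0.691, 0.673, 0.183, 0.191]
ft_force: [0.5, -0.5, -0.3]
grip_width: 0.022
grasp_force: 0.0
```

Run:
```python
from h import *
o,M=st()
p,d,K,R,t=cam("wrist"); save(p,"w2.png")
C=cloud(d,K,R,t)
hsv=cv2.cvtColor(p,cv2.COLOR_RGB2HSV)
red=((hsv[...,0]<8)|(hsv[...,0]>172))&(hsv[...,1]>150)&(hsv[...,2]>60)&(d>0)
n,lab,s,c=cv2.connectedComponentsWithStats(red.astype(np.uint8)); i=1+np.argmax(s[1:,4]); print(s[i])
Q=C[lab==i]; bar=Q[Q[:,0]<np.percentile(Q[:,0],2)+.012]
print(np.percentile(bar,[1,50,99],axis=0).round(4))
mid=bar[abs(bar[:,1]-bar[:,1].mean())<.03]; print("mid",mid.mean(0).round(4), "top z",np.percentile(mid[:,2],95))
# centre: mean of surface + 4mm along view
vd=mid.mean(0)-t; vd/=np.linalg.norm(vd); b=mid.mean(0)+.004*vd; print("bar",b.round(4)," in tool mm",((b-o["eef_pos"])@M*1000).round(1))
```

```text
t 8.2 p [ 0.4689 -0.0507  0.1283] lean 30.7 az -1.8 j [-0.143 -0.039 -0.799  0.278  0.056  1.469] F [ 0.5 -0.5 -0.3] w 0.022
[[ 0.027  0.86   0.51 ]
 [ 1.    -0.021 -0.016]
 [-0.003  0.51  -0.86 ]]
[ 261  148   69  173 4025]
[[ 0.478  -0.0953  0.0886]
 [ 0.4852 -0.0457  0.0925]
 [ 0.4924 -0.0024  0.1351]]
mid [ 0.485  -0.0457  0.0931] top z 0.09404308346866089
bar [ 0.4868 -0.0472  0.0898]  in tool mm [ 4.1 -4.3 42.2]
```

View pics/w2.png

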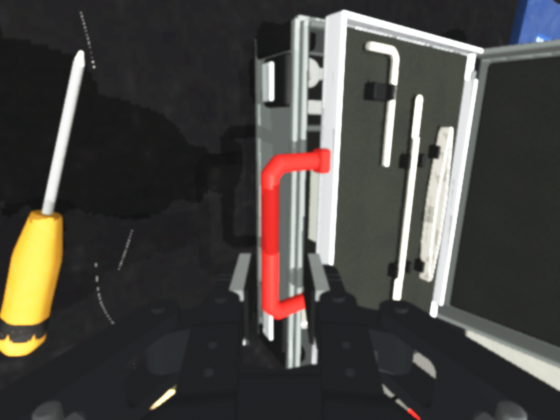

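The fingers straddle the bar's column (bar at column 270, fingers at 240 and 318). The offset in the tool frame is y −4 mm and 42 mm ahead. I'll descend and grip.

>>> {"api": "servo_tool", "payload": {
  "commands": [
    [22,0,-4.2,10,0],
    [22,0,0,20,0],
    [22,0,0,20,0],
    [22,0,0,0,0],
    [0,0,0,0,0],
    [0,0,0,0,0],
    [0,0,0,0,0]
  ]
}}

```text
clock: 9.12
eef_pos: [0.4897, -0.0514, 0.0821]
tool_rot: [0.691, 0.673, 0.183, 0.19]
ft_force: [-4.6, -0.8, 0.4]
grip_width: 0.0078
grasp_force: 58.9
```

Run:
```python
from h import *
o,M=st(); print(o["grasp_force"])
g=np.array(o["eef_pos"])-.011*M[:,2]; print("grasp pt",g.round(4))
```

```text
t 9.12 p [ 0.4897 -0.0514  0.0821] lean 30.6 az -1.9 j [-0.136  0.1   -0.825  0.115  0.053  1.475] F [-4.6 -0.8  0.4] w 0.0078
[[ 0.027  0.861  0.508]
 [ 1.    -0.022 -0.017]
 [-0.003  0.509 -0.861]]
58.94015550613403
grasp pt [ 0.4841 -0.0512  0.0916]
```

Run:
```python
import numpy as np
th=np.linspace(.112,.952,13); l=np.radians(30.6)
P=np.c_[-202*np.cos(th),202*np.sin(th)]; D=np.diff(P,axis=0)
y=np.array([np.cos(l),np.sin(l)]); z=np.array([np.sin(l),-np.cos(l)])
print(np.c_[D@y,D@z].round(1).tolist())
```

```text
[[8.9, -11.0], [9.6, -10.3], [10.3, -9.6], [11.0, -8.9], [11.6, -8.1], [12.1, -7.3], [12.6, -6.4], [13.0, -5.5], [13.4, -4.6], [13.7, -3.6], [13.9, -2.7], [14.0, -1.7]]
```

>>> {"api": "servo_tool", "payload": {
  "commands": [
    [0,0,8.9,-11,0],
    [0,0,9.6,-10.3,0],
    [0,0,10.3,-9.6,0],
    [0,0,11,-8.9,0],
    [0,0,11.6,-8.1,0],
    [0,0,12.1,-7.3,0]
  ]
}}

```text
clock: 9.88
eef_pos: [0.5113, -0.0521, 0.1578]
tool_rot: [0.693, 0.674, 0.178, 0.186]
ft_force: [-12.6, -1.3, 1.6]
grip_width: 0.008
grasp_force: 59.0
```

```bash
python3 -c "
from h import *
o,M=st(); print(o['grasp_force'])"
```

```text
t 9.88 p [ 0.5113 -0.0521  0.1578] lean 29.9 az -2.0 j [-0.128  0.003 -0.652  0.397  0.046  1.483] F [-12.6  -1.3   1.6] w 0.008
[[ 0.029  0.867  0.498]
 [ 1.    -0.023 -0.018]
 [-0.004  0.498 -0.867]]
59.02699291706085
```

>>> {"api": "servo_tool", "payload": {
  "commands": [
    [0,0,12.6,-6.4,0],
    [0,0,13,-5.5,0],
    [0,0,13.4,-4.6,0],
    [0,0,13.7,-3.6,0],
    [0,0,13.9,-2.7,0],
    [0,0,14,-1.7,0],
    [0,0,0,0,0]
  ]
}}

```text
clock: 10.75
eef_pos: [0.5752, -0.0542, 0.2272]
tool_rot: [0.691, 0.672, 0.184, 0.193]
ft_force: [-7.5, -1.4, 10.0]
grip_width: 0.0075
grasp_force: 63.1
```

```bash
python3 -c "
from h import *
o,M=st(); print(o['grasp_force'])"
```

```text
t 10.75 p [ 0.5752 -0.0542  0.2272] lean 30.9 az -2.1 j [-0.114  0.04  -0.418  0.575  0.04   1.495] F [-7.5 -1.4 10. ] w 0.0075
[[ 0.029  0.858  0.513]
 [ 1.    -0.022 -0.019]
 [-0.005  0.513 -0.858]]
63.125377893447876
```

>>> {"api": "servo_tool", "payload": {
  "commands": [
    [0,0,7,-0.5,0],
    [0,0,7,0,0],
    [0,0,4,0,0],
    [0,0,0,0,0]
  ]
}}

```text
clock: 11.25
eef_pos: [0.5898, -0.0548, 0.2358]
tool_rot: [0.691, 0.672, 0.183, 0.192]
ft_force: [-5.9, -3.5, 5.2]
grip_width: 0.0075
grasp_force: 63.7
```

```bash
python3 -c "
from h import *
o,M=st(); print(o['grasp_force'])"
```

```text
t 11.25 p [ 0.5898 -0.0548  0.2358] lean 30.8 az -2.1 j [-0.112  0.062 -0.369  0.603  0.038  1.497] F [-5.9 -3.5  5.2] w 0.0075
[[ 0.029  0.859  0.512]
 [ 1.    -0.022 -0.019]
 [-0.005  0.512 -0.859]]
63.697192668914795
```

>>> {"api": "servo_tool", "payload": {
  "commands": [
    [0,0,3,0,0],
    [0,0,3,0.3,0],
    [0,0,0,0,0]
  ]
}}

```text
clock: 11.62
eef_pos: [0.591, -0.0549, 0.2364]
tool_rot: [0.692, 0.673, 0.181, 0.189]
ft_force: [-22.0, -3.0, 12.0]
grip_width: 0.0075
grasp_force: 65.1
```

```bash
python3 -c "
from h import *
o,M=st(); print(o['grasp_force'])"
```

```text
t 11.62 p [ 0.591  -0.0549  0.2364] lean 30.3 az -2.2 j [-0.111  0.068 -0.357  0.618  0.037  1.498] F [-22.  -3.  12.] w 0.0075
[[ 0.03   0.863  0.505]
 [ 1.    -0.023 -0.019]
 [-0.005  0.505 -0.863]]
65.14931917190552
```

>>> {"api": "servo_tool", "payload": {
  "commands": [
    [0,0,-2.5,0,0],
    [22,0,0,0,0],
    [22,0,0,0,0],
    [22,0,0,-30,0],
    [22,0,0,-35,0],
    [85,0,-40,0,0],
    [85,0,-45,0,0],
    [85,0,-45,0,0],
    [85,0,-40,0,0],
    [85,0,0,0,0]
  ]
}}

```text
clock: 12.88
eef_pos: [0.4096, -0.0484, 0.2016]
tool_rot: [0.691, 0.673, 0.182, 0.188]
ft_force: [0.9, -0.3, 0.6]
grip_width: 0.0851
grasp_force: 0.0
```

Run:
```python
from h import *
o,M=st()
p,d,K,R,t=cam("wrist"); save(p,"w3.png"); C=cloud(d,K,R,t)
np.savez("w3",p=p,d=d,K=K,R=R,t=t)
for l in("seat","flap_pull","flap_hinge","case"):
    for r in viewer.spot_point("wrist",l)[:2]:
        q=np.round(r["pixel"]).astype(int); print(l,round(r["p"],2),r["pixel"],atz(r["pixel"],.04,K,R,t).round(4),C[q[0],q[1]].round(4))
```

```text
t 12.88 p [ 0.4096 -0.0484  0.2016] lean 30.3 az -1.8 j [-0.167 -0.287 -0.755  0.577  0.069  1.449] F [ 0.9 -0.3  0.6] w 0.0851
[[ 0.027  0.863  0.505]
 [ 1.    -0.022 -0.015]
 [-0.002  0.505 -0.863]]
seat 0.55 [181.5, 358.0] [ 0.6087 -0.0529  0.04  ] [ 0.6343 -0.0609  0.0131]
flap_hinge 0.96 [180.6, 424.4] [ 0.7254 -0.0655  0.04  ] [ 0.6824 -0.056   0.071 ]
case 0.63 [177.0, 335.5] [ 0.5758 -0.0441  0.04  ] [ 0.6046 -0.0523  0.0063]
```

View pics/w3.png

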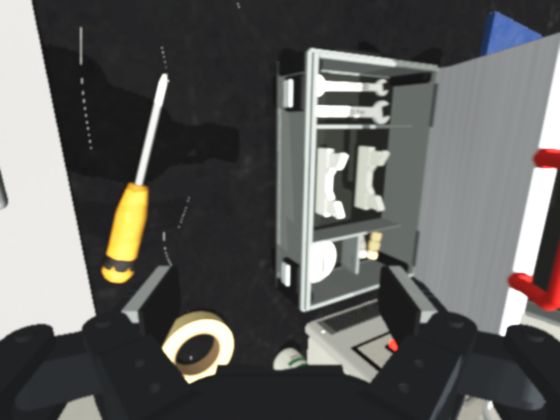

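The flap stands open. The two white saddles show at about (183,330) and (178,372), with their notches visible. I'll measure the seat from the depth data.

Run:
```python
from h import *
f=np.load("w3.npz"); p,d,K,R,t=[f[k] for k in("p","d","K","R","t")]; C=cloud(d,K,R,t)
g=p.astype(int); w=(g.min(-1)>165); w[:138]=0; w[228:]=0; w[:,:314]=0; w[:,394:]=0
w&=(d>0)
n,lab,s,c=cv2.connectedComponentsWithStats(w.astype(np.uint8))
a=np.radians(-1.7); ex=np.array([np.cos(a),np.sin(a),0]); ey=np.array([-np.sin(a),np.cos(a),0])
for i in range(1,n):
    if s[i,4]<40: continue
    Q=C[lab==i]; T=Q[abs(Q[:,2]-.049)<.005]
    print(s[i],"z",np.percentile(Q[:,2],[2,50,98]).round(4),"top n",len(T))
    if len(T)>10:
        u=T@ex; v=T@ey; print(" x'",np.percentile(u,[2,50,98]).round(4)," y'",np.percentile(v,[1,99]).round(4)); 
    # silhouette at z=.049
    V,U=np.nonzero(lab==i); P=np.array([atz((b,e),.049,K,R,t) for b,e in zip(V,U)]); print(" sil y'",np.percentile(P@ey,[1,99]).round(4),"x'",np.percentile(P@ex,[1,99]).round(4))
    for r in range(s[i,1],s[i,1]+s[i,3],5):
        us=np.nonzero(lab[r]==i)[0]; print("  row",r,us.min(),us.max(),C[r,us.min()+1].round(3),C[r,us.max()-1].round(3))
# case walls: front wall top z~.064
m=(abs(C[...,2]-.064)<.006)&(C[...,0]>.49)&(C[...,0]<.75)&(abs(C[...,1]+.055)<.15)&(d>0)
Q=C[m]; print("wall x'",np.percentile(Q@ex,[.5,50,99.5]).round(4),"y'",np.percentile(Q@ey,[.5,99.5]).round(4))
q=(181.5,358); P=atz(q,.04,K,R,t); print("seat net",P@ex,P@ey)
```

```text
[314 138   2  49  69] z [0.0059 0.0071 0.0084] top n 0
 sil y' [-0.0314  0.0153] x' [0.54   0.5419]
  row 138 314 315 [ 0.572 -0.004  0.007] [ 0.571 -0.004  0.007]
  row 143 314 315 [ 0.572 -0.01   0.008] [ 0.57  -0.01   0.008]
  row 148 314 315 [ 0.572 -0.015  0.007] [ 0.571 -0.015  0.007]
  row 153 314 315 [ 0.572 -0.021  0.007] [ 0.57  -0.021  0.008]
  row 158 314 314 [ 0.572 -0.027  0.008] [ 0.528 -0.017  0.065]
  row 163 314 314 [ 0.571 -0.032  0.009] [ 0.57  -0.032  0.007]
  row 168 314 314 [ 0.573 -0.038  0.006] [ 0.569 -0.038  0.008]
  row 173 314 314 [ 0.573 -0.044  0.007] [ 0.569 -0.043  0.009]
  row 178 314 314 [ 0.572 -0.05   0.008] [ 0.569 -0.049  0.008]
  row 183 314 314 [ 0.572 -0.056  0.008] [ 0.57  -0.055  0.007]
[ 356  147   33   64 1287] z [0.0068 0.0255 0.0485] top n 133
 x' [0.6347 0.638  0.6427]  y' [-0.0691 -0.0013]
 sil y' [-0.0682  0.0037] x' [0.5997 0.6429]
  row 147 360 372 [ 0.636 -0.018  0.014] [ 0.639 -0.017  0.027]
  row 152 359 388 [ 0.636 -0.024  0.012] [ 0.642 -0.022  0.049]
  row 157 359 387 [ 0.635 -0.03   0.014] [ 0.688 -0.035  0.006]
  row 162 35
[... 1144 characters left out ...]
 [ 0.601 -0.047  0.007]
  row 178 317 333 [ 0.573 -0.049  0.012] [ 0.598 -0.053  0.007]
  row 183 317 333 [ 0.573 -0.055  0.013] [ 0.598 -0.059  0.007]
  row 188 316 332 [ 0.572 -0.061  0.012] [ 0.597 -0.065  0.007]
  row 193 316 333 [ 0.572 -0.067  0.012] [ 0.599 -0.071  0.007]
  row 198 316 334 [ 0.572 -0.073  0.012] [ 0.601 -0.078  0.006]
  row 203 316 341 [ 0.571 -0.078  0.014] [ 0.61  -0.085  0.008]
  row 208 316 343 [ 0.571 -0.084  0.013] [ 0.615 -0.093  0.007]
  row 213 318 344 [ 0.572 -0.09   0.017] [ 0.617 -0.1    0.007]
  row 218 337 342 [ 0.609 -0.105  0.008] [ 0.613 -0.105  0.008]
wall x' [0.5202 0.5391 0.6907] y' [-0.1593  0.0919]
seat net 0.6099813880981847 -0.03484751183274111
```

>>> {"api": "servo_tool", "payload": {
  "commands": [
    [85,52,-4.6,2.2,0],
    [85,52,-4.6,2.2,0],
    [85,52,-4.6,2.2,0],
    [85,52,-4.6,2.2,0],
    [85,52,-4.6,2.2,0],
    [85,52,-4.6,2.2,0],
    [85,52,-4.6,2.2,0],
    [85,0,0,0,-0.181],
    [85,0,0,0,-0.181],
    [85,0,0,0,-0.181],
    [85,0,0,0,-0.181],
    [85,0,0,0,-0.181],
    [85,0,0,0,-0.181],
    [85,0,0,0,-0.181],
    [85,0,0,0,-0.181],
    [85,0,0,0,-0.181],
    [85,0,0,0,-0.181],
    [85,0,0,0,-0.18],
    [85,0,0,0,0]
  ]
}}

```text
clock: 15.5
eef_pos: [0.4037, 0.3166, 0.1741]
tool_rot: [-0.187, 0.946, -0.059, 0.258]
ft_force: [-0.9, -0.4, -0.3]
grip_width: 0.085
grasp_force: 0.0
```

Run:
```python
from h import *
o,M=st()
p,d,K,R,t=cam("wrist"); save(p,"w4.png"); C=cloud(d,K,R,t)
np.savez("w4",p=p,d=d,K=K,R=R,t=t)
for k in viewer.masks_of("wrist","cartridge")[:3]:
    m=k["mask"]; v,u=np.nonzero(m); P=np.array([atz((a,b),.017,K,R,t) for a,b in zip(v,u)]); D=C[m&(d>0)]
    print(round(k["p"],2),k["pixel"],m.sum(),cv2.minAreaRect(P[:,:2].astype(np.float32)),np.median(D,0).round(4),np.percentile(D[:,2],97))
for k in viewer.spot_point("wrist","cartridge")[:3]: print(k["p"],k["pixel"],atz(k["pixel"],.017,K,R,t).round(4))
```

```text
t 15.5 p [0.4037 0.3166 0.1741] lean 30.7 az -1.7 j [ 0.903  0.088 -0.493  0.65  -0.422  0.439] F [-0.9 -0.4 -0.3] w 0.085
[[-0.797 -0.324  0.51 ]
 [-0.385  0.923 -0.015]
 [-0.465 -0.208 -0.86 ]]
0.8 [81.0, 140.0] 6263 ((0.45908990502357483, 0.17062535881996155), (0.14695055782794952, 0.04141603410243988), 6.017215728759766) [0.4343 0.1762 0.0301] 0.03574130781617294
0.73 [180.3, 279.3] 4122 ((0.49670061469078064, 0.31502991914749146), (0.15147821605205536, 0.0392611101269722), 19.12403678894043) [0.4708 0.31   0.0301] 0.03550100342224021
0.94 [100.1, 142.0] [0.4602 0.1749 0.017 ]
0.67 [189.5, 278.4] [0.4946 0.3132 0.017 ]
```

View pics/w4.png

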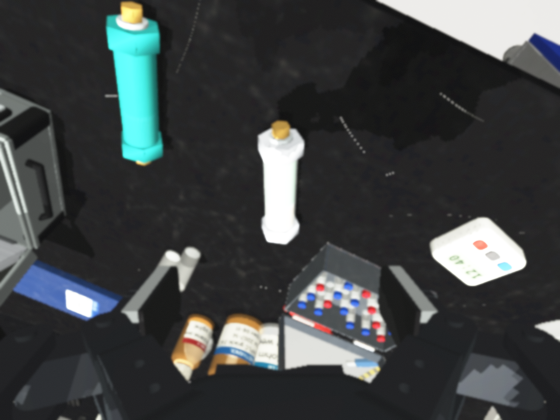

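The real cartridge is central, with its barrel at about rows 160–220, column 280. The decoy is at (90,140). I'll locate the barrel's middle from the width profile.

```bash
python3 - <<'E'
from h import *
f=np.load("w4.npz"); p,d,K,R,t=[f[k] for k in("p","d","K","R","t")]; C=cloud(d,K,R,t)
m=(p.min(-1)>90)|((p[...,0]>140)&(p[...,2]<120)); m[:115]=0;m[248:]=0;m[:,:245]=0;m[:,318:]=0
out=[]
for v in range(122,246,3):
    u=np.nonzero(m[v])[0]
    if len(u)<5: continue
    c=(u.min()+u.max())/2; out.append((v,len(u),c,C[v,int(c)].round(4).tolist()))
for x in out: print(x)
a=np.radians(19.3); e=np.array([np.cos(a),np.sin(a),0])
for v in (160,220): print(v,atz((v,281),.032,K,R,t).round(4))
E
python3 - <<'E'
import cv2
im=cv2.imread('pics/w4.png')[105:255,225:335]; cv2.imwrite('pics/w4c.png',cv2.resize(im,None,fx=4,fy=4,interpolation=2))
E
```

```text
(122, 12, np.float64(280.5), [0.4283, 0.2906, 0.0139])
(125, 16, np.float64(280.5), [0.4278, 0.2916, 0.019])
(128, 25, np.float64(281.0), [0.4275, 0.2933, 0.023])
(131, 34, np.float64(280.5), [0.4298, 0.2934, 0.0239])
(134, 41, np.float64(279.0), [0.4323, 0.2936, 0.0247])
(137, 45, np.float64(279.0), [0.4345, 0.2945, 0.0253])
(140, 46, np.float64(280.5), [0.4362, 0.2962, 0.0261])
(143, 48, np.float64(280.5), [0.4374, 0.2971, 0.0284])
(146, 48, np.float64(280.5), [0.4388, 0.298, 0.0302])
(149, 47, np.float64(280.0), [0.4379, 0.2989, 0.0353])
(152, 46, np.float64(280.5), [0.441, 0.2998, 0.0348])
(155, 43, np.float64(281.0), [0.4436, 0.3016, 0.0344])
(158, 39, np.float64(280.0), [0.4466, 0.3018, 0.0346])
(161, 36, np.float64(279.5), [0.4492, 0.302, 0.0354])
(164, 35, np.float64(280.0), [0.4533, 0.3039, 0.0333])
(167, 35, np.float64(280.0), [0.4568, 0.3049, 0.0325])
(170, 34, np.float64(279.5), [0.4598, 0.3052, 0.033])
(173, 34, np.float64(279.5), [0.4628, 0.3063, 0.0329])
(176, 34, np.float64(279.5), [0.4662, 0.3074, 0.0325])
(179, 34, np.float64(279.5), [0.4691, 0.3084, 0.0329])
(182, 
[... 499 characters left out ...]
.float64(279.0), [0.5038, 0.3205, 0.0322])
(212, 31, np.float64(279.0), [0.5065, 0.3217, 0.0332])
(215, 32, np.float64(279.5), [0.5112, 0.3232, 0.0323])
(218, 35, np.float64(279.0), [0.5144, 0.3245, 0.0329])
(221, 37, np.float64(279.0), [0.518, 0.3258, 0.0332])
(224, 39, np.float64(280.0), [0.5221, 0.3282, 0.0326])
(227, 39, np.float64(280.0), [0.5267, 0.3297, 0.0321])
(230, 37, np.float64(280.0), [0.5306, 0.3311, 0.0323])
(233, 35, np.float64(280.0), [0.5317, 0.3321, 0.0352])
(236, 32, np.float64(279.5), [0.5366, 0.3328, 0.0351])
(239, 28, np.float64(278.5), [0.5411, 0.3333, 0.0354])
(242, 21, np.float64(278.0), [0.5856, 0.3412, 0.0015])
160 [0.45   0.3033 0.032 ]
220 [0.5169 0.3273 0.032 ]
```

View pics/w4c.png

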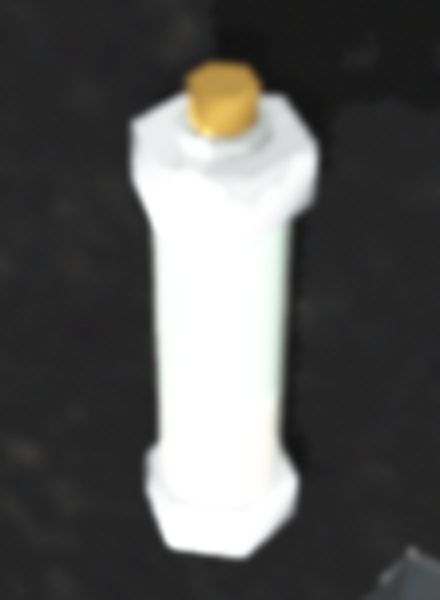

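The crop shows the washed-out clear barrel with green and brown tints and a brass nut, so this is the right one. Barrel middle is at (0.492, 0.313, 0.017) with yaw 19°. Descending.

>>> {"api": "servo_tool", "payload": {
  "commands": [
    [85,1.1,0.2,40,0],
    [85,1.1,0.2,40,0],
    [85,1.1,0.2,40,0],
    [85,1,0.2,30,0],
    [85,0,0,18,0],
    [85,0,0,6,0],
    [85,0,0,0,0],
    [85,0,0,0,0]
  ]
}}

```text
clock: 16.65
eef_pos: [0.4881, 0.3122, 0.0228]
tool_rot: [-0.188, 0.946, -0.059, 0.258]
ft_force: [0.5, -0.6, 0.1]
grip_width: 0.0852
grasp_force: 0.0
```

Run:
```python
from h import *
o,M=st(); b=np.array([.4917,.313,.017]); print("axis in tool mm",((b-o["eef_pos"])@M*1000).round(1))
p,d,K,R,t=cam("wrist"); save(p,"w5.png")
for k in viewer.masks_of("wrist","cartridge")[:3]:
    m=k["mask"]; v,u=np.nonzero(m); P=np.array([atz((a,b),.017,K,R,t) for a,b in zip(v,u)])
    print(round(k["p"],2),k["pixel"],m.sum(),cv2.minAreaRect(P[:,:2].astype(np.float32)))
```

```text
t 16.65 p [0.4881 0.3122 0.0228] lean 30.7 az -1.7 j [ 0.754  0.417 -0.566  0.189 -0.369  0.286] F [ 0.5 -0.6  0.1] w 0.0852
[[-0.796 -0.325  0.51 ]
 [-0.387  0.922 -0.015]
 [-0.465 -0.209 -0.86 ]]
axis in tool mm [-0.5  0.8  6.8]
0.9 [174.8, 20.1] 3333 ((0.49961426854133606, 0.190683051943779), (0.018525663763284683, 0.08953234553337097), 75.40719604492188)
0.69 [234.6, 280.7] 16370 ((0.5080113410949707, 0.3194931149482727), (0.17694033682346344, 0.04048722982406616), 19.42824363708496)
```

View pics/w5.png

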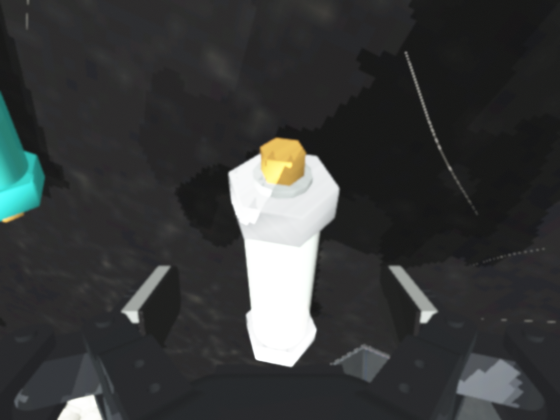

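The cartridge sits centred between the fingers (columns 150 and 410, barrel at 280). I'll go 6 mm further and close.

>>> {"api": "servo_tool", "payload": {
  "commands": [
    [85,0,0,6,0],
    [85,0,0,0,0],
    [0,0,0,0,0],
    [0,0,0,0,0],
    [0,0,0,0,0],
    [0,0,0,0,0],
    [0,0,0,0,0]
  ]
}}

```text
clock: 17.62
eef_pos: [0.491, 0.3116, 0.017]
tool_rot: [-0.188, 0.946, -0.06, 0.257]
ft_force: [-3.0, -0.5, 3.7]
grip_width: 0.0278
grasp_force: 59.0
```

Run:
```python
from h import *
o,M=st(); b=np.array([.4917,.313,.017]); print("axis in tool mm",((b-o["eef_pos"])@M*1000).round(1),o["grasp_force"])
```

```text
t 17.62 p [0.491  0.3116 0.017 ] lean 30.6 az -1.8 j [ 0.749  0.431 -0.566  0.176 -0.367  0.281] F [-3.  -0.5  3.7] w 0.0278
[[-0.796 -0.326  0.51 ]
 [-0.387  0.922 -0.016]
 [-0.464 -0.21  -0.86 ]]
axis in tool mm [-1.1  1.   0.3] 58.95412981510162
```

Gripped: width is 27.8 mm and the pad force 59 N. I'll lift, untwist by 0.419 rad, and carry it across to in front of the case.

>>> {"api": "servo_tool", "payload": {
  "commands": [
    [0,-7,-3.2,-13,0],
    [0,-16.8,-7.6,-31.2,0],
    [0,-16.8,-7.6,-31.2,0],
    [0,-16.8,-7.6,-31.2,0],
    [0,-12,-5.4,-22,0],
    [0,0,0,0,0.14],
    [0,0,0,0,0.14],
    [0,0,0,0,0.139],
    [0,0,-30,0,0],
    [0,0,-48,0,0],
    [0,0,-48,0,0],
    [0,0,-48,0,0],
    [0,0,-48,0,0],
    [0,0,-48,0,0],
    [0,0,-48,0,0],
    [0,0,-30,0,0],
    [0,0,0,0,0]
  ]
}}

```text
clock: 19.75
eef_pos: [0.4809, -0.0385, 0.1666]
tool_rot: [0.015, 0.965, -0.006, 0.263]
ft_force: [0.0, 0.1, -1.6]
grip_width: 0.0282
grasp_force: 59.8
```

Run:
```python
from h import *
o,M=st(); print(o["grasp_force"])
p,d,K,R,t=cam("wrist"); save(p,"w6.png"); np.savez("w6",p=p,d=d,K=K,R=R,t=t); C=cloud(d,K,R,t)
for l in("cartridge",):
  for k in viewer.masks_of("wrist",l)[:2]:
    m=k["mask"]&(d>0); Q=C[m]; print(round(k["p"],2),k["pixel"],m.sum(),np.percentile(Q,[2,50,98],axis=0).round(3).tolist())
```

```text
t 19.75 p [ 0.4809 -0.0385  0.1666] lean 30.5 az -2.1 j [-0.099 -0.082 -0.711  0.409  0.032 -0.06 ] F [ 0.   0.1 -1.6] w 0.0282
[[-0.861  0.031  0.508]
 [ 0.025  1.    -0.019]
 [-0.508 -0.003 -0.861]]
59.75668251514435
0.83 [126.0, 553.1] 1852 [[0.464, 0.158, 0.002], [0.498, 0.162, 0.023], [0.523, 0.175, 0.035]]
0.63 [241.2, 279.6] 17095 [[0.415, -0.053, 0.158], [0.436, -0.036, 0.179], [0.529, -0.02, 0.185]]
```

View pics/w6.png

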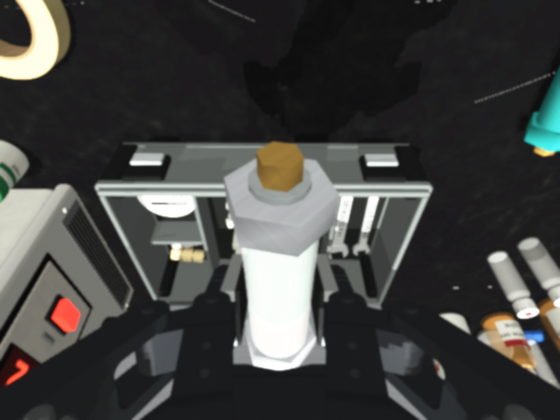

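The cartridge is held with its axis along the case's x, and the open case lies ahead with its front wall at row 187. I'll check the pitch and yaw of the held cartridge.

Run:
```python
from h import *
f=np.load("w6.npz"); p,d,K,R,t=[f[k] for k in("p","d","K","R","t")]; C=cloud(d,K,R,t)
o=status.get_obs(); e=np.array(o["eef_pos"])
A=[]
for v in range(195,350,8):
    u=np.arange(255,306); P=C[v,u]; g=(P[:,2]>.13)&(d[v,u]>0)
    if g.sum()<10: continue
    s=u[g]; q=P[g]; c=q[np.argmin(abs(s-(s.min()+s.max())/2))]; A.append(c); print(v,s.min(),s.max(),(c-e).round(4))
A=np.array(A); b=A[(A[:,0]-e[0]>-.04)&(A[:,0]-e[0]<.04)]
print("slope z/x deg",np.degrees(np.arctan(np.polyfit(b[:,0],b[:,2],1)[0])),"yaw",np.degrees(np.arctan(np.polyfit(b[:,0],b[:,1],1)[0])))
```

```text
195 255 305 [-0.0579  0.0011  0.0082]
203 255 305 [-0.0558  0.001   0.0095]
211 255 305 [-0.0548  0.001   0.0119]
219 255 305 [-0.055   0.001   0.0154]
227 255 305 [-0.0526  0.001   0.0163]
235 255 305 [-0.0494  0.0009  0.0168]
243 255 305 [-0.0465  0.0008  0.0176]
251 255 305 [-0.0425  0.0007  0.0176]
259 255 305 [-0.0346  0.0005  0.0149]
267 255 305 [-0.0291  0.0003  0.0144]
275 255 305 [-0.0251  0.0002  0.0151]
283 255 305 [-0.0208  0.0001  0.0157]
291 255 305 [-0.0144 -0.0001  0.0153]
299 255 305 [-0.0095 -0.0002  0.0159]
307 255 305 [-0.0028 -0.0004  0.0157]
315 255 305 [ 0.0033 -0.0006  0.0161]
323 255 305 [ 0.0088 -0.0007  0.017 ]
331 255 305 [ 0.017  -0.001   0.0168]
339 255 305 [ 0.0253 -0.0012  0.0169]
347 255 305 [ 0.034  -0.0014  0.0171]
slope z/x deg 2.1370998377935138 yaw -1.5851640021497566
```

>>> {"api": "servo_tool", "payload": {
  "commands": [
    [0,-22.2,-5.2,25.7,0],
    [0,-22.2,-5.2,25.7,0],
    [0,-3.8,0,21.2,0],
    [0,-3.8,0,21.2,0],
    [0,-3.8,0,21.2,0],
    [0,0,0,0,0],
    [0,0,0,0,0]
  ]
}}

```text
clock: 20.72
eef_pos: [0.5876, -0.0487, 0.0967]
tool_rot: [0.012, 0.965, -0.005, 0.264]
ft_force: [0.2, -0.7, -1.1]
grip_width: 0.0281
grasp_force: 59.8
```

Run:
```python
from h import *
o,M=st()
for w in([.598,-.0525,.078],[.6035,-.0527,.066],[.6057,-.0528,.052],[.6057,-.0528,.042]): print(((np.array(w)-o["eef_pos"])@M*1000).round(1))
```

```text
t 20.73 p [ 0.5876 -0.0487  0.0967] lean 30.6 az -1.7 j [-0.101  0.238 -0.586  0.215  0.036 -0.067] F [ 0.2 -0.7 -1.1] w 0.0281
[[-0.861  0.025  0.509]
 [ 0.02   1.    -0.015]
 [-0.509 -0.003 -0.861]]
[ 0.5 -3.5 21.4]
[ 1.9 -3.5 34.6]
[ 7.1 -3.5 47.7]
[12.2 -3.5 56.4]
```

>>> {"api": "servo_tool", "payload": {
  "commands": [
    [0,0.2,-3.5,10,0],
    [0,0.3,0,11.4,0],
    [0,1.4,0,13.2,0],
    [0,5.2,0,13.1,0],
    [0,0,0,0,0]
  ]
}}

```text
clock: 21.35
eef_pos: [0.6049, -0.0539, 0.0498]
tool_rot: [0.013, 0.965, -0.005, 0.262]
ft_force: [-0.7, -0.4, -1.6]
grip_width: 0.0277
grasp_force: 59.8
```

Run:
```python
from h import *
o,M=st()
for w in([.6057,-.0528,.052],[.6057,-.0528,.041]): print(((np.array(w)-o["eef_pos"])@M*1000).round(1))
```

```text
t 21.35 p [ 0.6049 -0.0539  0.0498] lean 30.4 az -1.8 j [-0.108  0.352 -0.59   0.1    0.038 -0.071] F [-0.7 -0.4 -1.6] w 0.0277
[[-0.862  0.027  0.506]
 [ 0.022  1.    -0.016]
 [-0.506 -0.003 -0.862]]
[-1.8  1.1 -1.5]
[3.8 1.1 8. ]
```

>>> {"api": "servo_tool", "payload": {
  "commands": [
    [0,1.5,1,3,0],
    [0,1.3,0,2.5,0],
    [0,1,0,2,0],
    [0,0,0,0,0]
  ]
}}

```text
clock: 21.85
eef_pos: [0.6067, -0.053, 0.0437]
tool_rot: [0.012, 0.964, -0.005, 0.264]
ft_force: [-0.0, 0.1, -1.0]
grip_width: 0.0281
grasp_force: 59.8
```

Run:
```python
from h import *
o,M=st()
p,d,K,R,t=cam("wrist"); save(p,"w7.png")
```

```text
t 21.85 p [ 0.6067 -0.053   0.0437] lean 30.6 az -1.8 j [-0.105  0.365 -0.595  0.077  0.037 -0.069] F [-0.   0.1 -1. ] w 0.0281
[[-0.86   0.027  0.509]
 [ 0.021  1.    -0.016]
 [-0.51  -0.003 -0.86 ]]
```

View pics/w7.png

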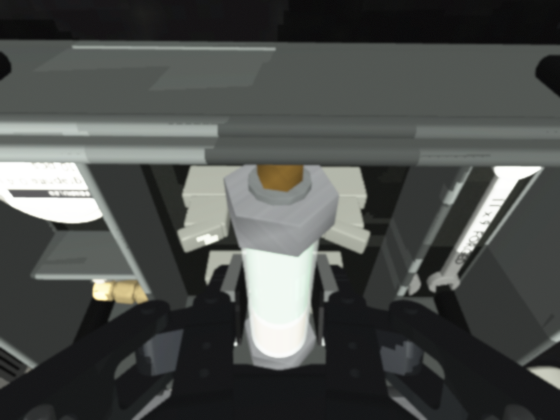

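Seen at column 280, the barrel is over the notch, and the saddle spans columns 185–365. I'll lower the last few millimetres.

>>> {"api": "servo_tool", "payload": {
  "commands": [
    [0,0.8,0,1.7,0],
    [0,0.8,0,1.7,0],
    [0,0.3,0,0.5,0],
    [0,0,0,0,0]
  ]
}}

```text
clock: 22.4
eef_pos: [0.6076, -0.053, 0.0404]
tool_rot: [0.012, 0.964, -0.005, 0.265]
ft_force: [-3.9, -0.2, 6.4]
grip_width: 0.0282
grasp_force: 60.8
```

```bash
python3 -c "
from h import *
st()"
```

```text
t 22.4 p [ 0.6076 -0.053   0.0404] lean 30.7 az -1.8 j [-0.105  0.373 -0.598  0.065  0.037 -0.069] F [-3.9 -0.2  6.4] w 0.0282
[[-0.859  0.027  0.511]
 [ 0.021  1.    -0.016]
 [-0.511 -0.003 -0.86 ]]
```

Light contact at the expected height. I'll release, withdraw along the fingers, and twist back for the pull.

>>> {"api": "servo_tool", "payload": {
  "commands": [
    [45,0,0,0,0],
    [45,0,0,0,0],
    [45,0,0,-10,0],
    [45,0,0,-25,0],
    [45,0,0,-42,0],
    [45,0,0,-42,0],
    [45,0,0,-42,0],
    [45,0,0,-42,0],
    [45,0,0,-42,0],
    [24,0,0,0,0.1745],
    [24,0,0,0,0.1745],
    [24,0,0,0,0.1745],
    [24,0,0,0,0.1745],
    [24,0,0,0,0.1745],
    [24,0,0,0,0.1745],
    [24,0,0,0,0.1745],
    [24,0,0,0,0.1745],
    [24,0,0,0,0.1745],
    [24,0,0,0,0]
  ]
}}

```text
clock: 24.78
eef_pos: [0.4819, -0.049, 0.2505]
tool_rot: [0.69, 0.674, 0.183, 0.191]
ft_force: [-0.2, -0.8, -1.0]
grip_width: 0.0238
grasp_force: 0.0
```

Run:
```python
from h import *
o,M=st()
p,d,K,R,t=cam("wrist"); save(p,"w8.png"); np.savez("w8",p=p,d=d,K=K,R=R,t=t); C=cloud(d,K,R,t)
for k in viewer.masks_of("wrist","cartridge")[:2]:
    m=k["mask"]&(d>0); Q=C[m]; print("cart",round(k["p"],2),k["pixel"],m.sum(),np.percentile(Q,[2,50,98],axis=0).round(3).tolist())
for k in viewer.spot_point("wrist","cartridge")[:2]: print(round(k["p"],2),k["pixel"],atz(k["pixel"],.04,K,R,t).round(4))
hsv=cv2.cvtColor(p,cv2.COLOR_RGB2HSV)
red=((hsv[...,0]<8)|(hsv[...,0]>172))&(hsv[...,1]>150)&(hsv[...,2]>60)&(d>0)
n,lab,s,c=cv2.connectedComponentsWithStats(red.astype(np.uint8))
for i in range(1,n):
    if s[i,4]>150: Q=C[lab==i]; print(s[i],np.percentile(Q,[2,50,98],axis=0).round(4).tolist())
b=np.array([.587,-.052,.244]); print("bar in tool",((b-o["eef_pos"])@M*1000).round(1))
```

```text
t 24.77 p [ 0.4819 -0.049   0.2505] lean 30.6 az -1.8 j [-0.132 -0.173 -0.544  0.667  0.051  1.476] F [-0.2 -0.8 -1. ] w 0.0238
[[ 0.025  0.86   0.509]
 [ 1.    -0.019 -0.016]
 [-0.004  0.51  -0.86 ]]
cart 0.64 [161.2, 374.2] 75750 [[0.521, -0.174, 0.006], [0.647, -0.025, 0.154], [0.741, 0.068, 0.245]]
cart 0.56 [182.5, 273.6] 2825 [[0.542, -0.065, 0.037], [0.596, -0.048, 0.054], [0.665, -0.035, 0.059]]
0.61 [182.3, 278.6] [ 0.6068 -0.0538  0.04  ]
[ 387  150   52  155 3162] [[0.5809, -0.1477, 0.1558], [0.5856, -0.0488, 0.2449], [0.7261, -0.0041, 0.2489]]
[511 234  26  15 269] [[0.8706, -0.1456, 0.1594], [0.8984, -0.1439, 0.1742], [0.9198, -0.1424, 0.1836]]
bar in tool [-0.4 87.2 59.2]
```

>>> {"api": "servo_tool", "payload": {
  "commands": [
    [24,0,43.5,0,0],
    [24,0,43.5,0,0],
    [24,0,0,0,0]
  ]
}}

```text
clock: 25.3
eef_pos: [0.5604, -0.051, 0.2972]
tool_rot: [0.69, 0.673, 0.185, 0.192]
ft_force: [0.2, -0.0, -1.5]
grip_width: 0.0241
grasp_force: 0.0
```

Run:
```python
from h import *
f=np.load("w8.npz"); p,d,K,R,t=[f[k] for k in("p","d","K","R","t")]; C=cloud(d,K,R,t)
Y=-.0538-.03*(C[...,0]-.607)
m=(abs(C[...,1]-Y)<.006)&(C[...,2]>.03)&(C[...,2]<.07)&(d>0)
for x in np.arange(.535,.69,.01):
    q=C[m&(abs(C[...,0]-x)<.005)]; print(round(x,3),len(q),np.percentile(q[:,2],90).round(4) if len(q) else '')
o,M=st()
p,d,K,R,t=cam("wrist"); C=cloud(d,K,R,t)
hsv=cv2.cvtColor(p,cv2.COLOR_RGB2HSV)
red=((hsv[...,0]<8)|(hsv[...,0]>172))&(hsv[...,1]>150)&(hsv[...,2]>60)&(d>0)&(C[...,2]>.2)&(C[...,0]<.62)
T=(C[red]-o["eef_pos"])@M*1000
T=T[T[:,2]<np.percentile(T[:,2],1)+14]; print(len(T),np.percentile(T,[2,50,98],axis=0).round(1).tolist())
```

```text
0.535 0 
0.545 124 0.0482
0.555 137 0.0586
0.565 78 0.0592
0.575 88 0.0564
0.585 85 0.0565
0.595 85 0.0564
0.605 76 0.0562
0.615 76 0.0565
0.625 72 0.0564
0.635 69 0.0563
0.645 67 0.0565
0.655 76 0.0585
0.665 41 0.0588
0.675 14 0.0478
0.685 155 0.0635
t 25.3 p [ 0.5604 -0.051   0.2972] lean 30.9 az -1.9 j [-0.112 -0.041 -0.309  0.765  0.041  1.493] F [ 0.2 -0.  -1.5] w 0.0241
[[ 0.025  0.858  0.514]
 [ 1.    -0.019 -0.017]
 [-0.004  0.514 -0.858]]
25 [[10.3, -2.6, -68.9], [11.0, -1.0, -67.7], [11.8, 0.4, -66.9]]
```

Run:
```python
from h import *
o=status.get_obs(); M=Ro.from_quat(o["tool_rot"]).as_matrix()
p,d,K,R,t=cam("wrist"); C=cloud(d,K,R,t)
hsv=cv2.cvtColor(p,cv2.COLOR_RGB2HSV)
red=((hsv[...,0]<8)|(hsv[...,0]>172))&(hsv[...,1]>150)&(hsv[...,2]>60)&(d>0)
T=(C-o["eef_pos"])@M*1000
T=T[red&(T[...,2]>20)&(T[...,2]<75)&(abs(T[...,1])<40)]; print(len(T),np.percentile(T,[2,50,98],axis=0).round(1).tolist())
T=T[abs(T[:,0]-5)<25]; v=((t-o["eef_pos"])@M*1000); print("cam in tool",v.round(0),len(T),T.mean(0).round(1),np.percentile(T[:,1],[2,98]).round(1))
```

```text
2148 [[-42.4, -6.1, 53.3], [5.0, -1.7, 55.1], [47.1, 2.7, 63.6]]
cam in tool [  69.    1. -136.] 1124 [ 5.5 -1.6 55. ] [-6.   2.5]
```

>>> {"api": "servo_tool", "payload": {
  "commands": [
    [24,0,-2,20,0],
    [24,0,0,30,0],
    [24,0,0,17,0],
    [24,0,0,0,0],
    [0,0,0,0,0],
    [0,0,0,0,0],
    [0,0,0,0,0]
  ]
}}

```text
clock: 26.28
eef_pos: [0.589, -0.0519, 0.2361]
tool_rot: [0.691, 0.673, 0.183, 0.19]
ft_force: [-3.5, 0.3, -0.1]
grip_width: 0.0075
grasp_force: 58.9
```

Run:
```python
from h import *
o,M=st(); print(o["grasp_force"])
th=np.linspace(1.05,0,16); l=np.radians(30.6)
P=np.c_[-202*np.cos(th),202*np.sin(th)]; D=np.diff(P,axis=0)
y=np.array([np.cos(l),np.sin(l)]); z=np.array([np.sin(l),-np.cos(l)])
print(np.c_[D@y,D@z].round(1).tolist())
```

```text
t 26.27 p [ 0.589  -0.0519  0.2361] lean 30.6 az -1.8 j [-0.107  0.061 -0.367  0.609  0.038  1.5  ] F [-3.5  0.3 -0.1] w 0.0075
[[ 0.027  0.86   0.509]
 [ 1.    -0.021 -0.016]
 [-0.003  0.509 -0.861]]
58.94710421562195
[[-14.1, 0.3], [-14.1, 1.3], [-14.0, 2.3], [-13.8, 3.2], [-13.5, 4.2], [-13.2, 5.1], [-12.8, 6.0], [-12.3, 6.9], [-11.8, 7.8], [-11.2, 8.6], [-10.6, 9.3], [-9.9, 10.1], [-9.2, 10.7], [-8.4, 11.3], [-7.6, 11.9]]
```

Bar gripped. I'll swing the flap down along the reverse arc.

>>> {"api": "servo_tool", "payload": {
  "commands": [
    [0,0,-14.1,0.3,0],
    [0,0,-14.1,1.3,0],
    [0,0,-14,2.3,0],
    [0,0,-13.8,3.2,0],
    [0,0,-13.5,4.2,0],
    [0,0,-13.2,5.1,0],
    [0,0,-12.8,6,0],
    [0,0,0,0,0]
  ]
}}

```text
clock: 27.28
eef_pos: [0.5176, -0.0496, 0.1668]
tool_rot: [0.691, 0.674, 0.183, 0.189]
ft_force: [-0.9, 2.8, -0.9]
grip_width: 0.0074
grasp_force: 59.5
```

Run:
```python
from h import *
o,M=st(); print(o["grasp_force"])
th=1.05-7*.07; print("exp d",-202*(np.cos(th)-np.cos(1.05)),202*(np.sin(th)-np.sin(1.05)), "act",(np.array(o["eef_pos"])-[.589,-.0519,.2361])*1000)
```

```text
t 27.27 p [ 0.5176 -0.0496  0.1668] lean 30.5 az -1.7 j [-0.122 -0.003 -0.636  0.407  0.047  1.486] F [-0.9  2.8 -0.9] w 0.0074
[[ 0.026  0.861  0.507]
 [ 1.    -0.021 -0.015]
 [-0.002  0.508 -0.862]]
59.54141914844513
exp d -70.6361807505812 -67.91987958997298 act [-71.44525211   2.27656475 -69.26573035]
```

>>> {"api": "servo_tool", "payload": {
  "commands": [
    [0,0,-12.3,6.9,0],
    [0,0,-11.8,7.8,0],
    [0,0,-11.2,8.6,0],
    [0,0,-10.6,9.3,0],
    [0,0,-9.9,10.1,0],
    [0,0,-9.2,10.7,0],
    [0,0,-6,7.5,0],
    [0,0,0,0,0]
  ]
}}

```text
clock: 28.28
eef_pos: [0.49, -0.049, 0.0794]
tool_rot: [0.69, 0.674, 0.184, 0.19]
ft_force: [6.3, 4.3, -3.9]
grip_width: 0.0073
grasp_force: 60.7
```

Run:
```python
from h import *
o,M=st(); print(o["grasp_force"])
```

```text
t 28.27 p [ 0.49   -0.049   0.0794] lean 30.7 az -1.6 j [-0.131  0.106 -0.831  0.101  0.053  1.478] F [ 6.3  4.3 -3.9] w 0.0073
[[ 0.025  0.86   0.51 ]
 [ 1.    -0.02  -0.014]
 [-0.002  0.511 -0.86 ]]
60.66974401473999
```

>>> {"api": "servo_tool", "payload": {
  "commands": [
    [0,0,-4.2,5.7,0],
    [0,0,-3.4,5.6,0],
    [0,0,-2.8,4.6,0],
    [0,0,0,0,0]
  ]
}}

```text
clock: 28.78
eef_pos: [0.4895, -0.0492, 0.061]
tool_rot: [0.69, 0.673, 0.185, 0.191]
ft_force: [4.4, 4.0, -1.7]
grip_width: 0.0079
grasp_force: 62.0
```

Run:
```python
from h import *
o,M=st(); print(o["grasp_force"])
```

```text
t 28.77 p [ 0.4895 -0.0492  0.061 ] lean 30.8 az -1.6 j [-0.132  0.149 -0.857  0.03   0.053  1.478] F [ 4.4  4.  -1.7] w 0.0079
[[ 0.025  0.859  0.512]
 [ 1.    -0.021 -0.015]
 [-0.002  0.512 -0.859]]
62.038586139678955
```

>>> {"api": "servo_tool", "payload": {
  "commands": [
    [0,0,-1,1.7,0],
    [0,0,-1,1.7,0],
    [0,0,0,0,0]
  ]
}}

```text
clock: 29.15
eef_pos: [0.4902, -0.0495, 0.0601]
tool_rot: [0.69, 0.673, 0.186, 0.193]
ft_force: [-17.1, 6.1, 31.6]
grip_width: 0.0078
grasp_force: 67.6
```

Run:
```python
from h import *
o,M=st()
```

```text
t 29.15 p [ 0.4902 -0.0495  0.0601] lean 31.1 az -1.7 j [-0.132  0.153 -0.862  0.015  0.053  1.478] F [-17.1   6.1  31.6] w 0.0078
[[ 0.025  0.856  0.516]
 [ 1.    -0.02  -0.016]
 [-0.003  0.517 -0.856]]
```

The flap is on its shut stop: pushing further only raised the force, at the expected height of 0.060. I'll ease off slightly, release and retreat.

>>> {"api": "servo_tool", "payload": {
  "commands": [
    [0,0,0.8,-1.2,0],
    [18,0,0,0,0],
    [18,0,0,0,0],
    [18,0,0,-15,0],
    [18,0,0,-30,0],
    [30,0,0,-45,0],
    [30,0,0,-50,0],
    [30,0,-20,-40,0],
    [30,0,0,0,0]
  ]
}}

```text
clock: 30.28
eef_pos: [0.3784, -0.0469, 0.2044]
tool_rot: [0.691, 0.673, 0.184, 0.192]
ft_force: [-0.3, -0.3, 0.4]
grip_width: 0.0299
grasp_force: 0.0
```

Run:
```python
from h import *
o,M=st()
p,d,K,R,t=cam("wrist"); save(p,"w9.png"); C=cloud(d,K,R,t)
hsv=cv2.cvtColor(p,cv2.COLOR_RGB2HSV)
red=((hsv[...,0]<8)|(hsv[...,0]>172))&(hsv[...,1]>150)&(hsv[...,2]>60)&(d>0)
Q=C[red&(C[...,0]<.54)&(abs(C[...,1]+.052)<.06)]; print("pull",len(Q),np.percentile(Q,[2,50,98],axis=0).round(4).tolist())
for x in np.arange(.53,.68,.02):
    m=(abs(C[...,0]-x)<.006)&(abs(C[...,1]+.055)<.07)&(d>0); print(round(x,2),np.percentile(C[m][:,2],[5,20,50,90]).round(4))
p,d,K,R,t=cam("top"); C=cloud(d,K,R,t)
for l in("label_tape","beaker_100","septa_jar","headspace_vial_1","cartridge"):
    for k in viewer.spot_point("top",l)[:3]: print(l,round(k["p"],2),atz(k["pixel"],0,K,R,t).round(3))
```

```text
t 30.27 p [ 0.3784 -0.0469  0.2044] lean 30.9 az -2.0 j [-0.181 -0.375 -0.801  0.611  0.074  1.437] F [-0.3 -0.3  0.4] w 0.0299
[[ 0.028  0.858  0.512]
 [ 1.    -0.022 -0.018]
 [-0.005  0.513 -0.859]]
pull 1480 [[0.4798, -0.0986, 0.0267], [0.4889, -0.0451, 0.072], [0.5225, -0.0011, 0.0764]]
0.53 [0.0061 0.0287 0.0673 0.0793]
0.55 [0.0707 0.0711 0.0716 0.0723]
0.57 [0.0707 0.0711 0.0716 0.0727]
0.59 [0.0707 0.0711 0.0716 0.0724]
0.61 [0.0709 0.0715 0.0758 0.0788]
0.63 [0.0708 0.0712 0.0719 0.0798]
0.65 [0.0714 0.0763 0.0795 0.0824]
0.67 [0.0709 0.0714 0.0728 0.0793]
label_tape 0.54 [ 0.413 -0.225  0.   ]
label_tape 0.37 [ 0.602 -0.059  0.   ]
beaker_100 0.82 [ 0.488 -0.325  0.   ]
septa_jar 0.73 [ 0.531 -0.293  0.   ]
headspace_vial_1 0.64 [0.673 0.242 0.   ]
headspace_vial_1 0.63 [0.695 0.22  0.   ]
```

```bash
python3 -c "
from workcell import bot; print(bot.job_done())"
```

```text
the job is handed in; nothing more can be done
None
```

I opened the flap to its stop, laid the cartridge level in both saddles, let go of it, shut the flap fully over it and handed the job in at about 30 s; the arm touched none of the bystanders on purpose, and a last top-camera check found them about where they stood (within about 1 cm, detector noise).

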